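# Hold the hidden bolt head while the nut runs up

## Task

A cordless nut driver lies in the jig's cradle with its socket on the nut outside the U-bracket: swing the keeper bar shut across it, up against its stop, so that it clicks into its detent, which locks the driver down and presses its start lever. The bolt then only spins round with the nut, so reach down into the narrow gap between the bracket's cheeks, grip the bolt head between the fingers and hold it from turning until the nut has run up tight and the socket stops. Finish while still gripping the bolt head; leave the bar shut and the loose things where they are.

Things in the scene. Friction and masses are not known exactly. Their poses are not given: they have to be found in the camera images.
- jig: fixed wooden jig board 400 x 220 x 18 mm, shifted and turned from run to run. Origin on the bench straight below the bolt head; x along the bolt from driver to bracket (roughly world +y), y level across it (roughly world -x), z up. The board spans x -330 to 70 mm, y -110 to 110 mm. The grey nut driver (49 mm thick, top 103 mm above the bench, start lever on it to 112) lies along x, -297 to -64 mm.
- gap (a point): centre of the open top of the U-bracket of 4 mm steel, 104 mm above the bench. Its two upright cheeks, 90 mm wide along jig y, stand 45 mm apart along jig x (22.5 mm each way from this point, inner faces); the gap is open at the top and at both jig y ends. Its floor is 70 mm below this point; the bolt axis is 26 mm below it, level.
- bolt_head: hexagonal steel bolt head inside the bracket, 24 mm across flats, 28 across corners, 10 mm thick along the bolt. Origin at its centre, 78 mm above the bench, x along the bolt. Bare to both jig y sides and above; a round brass spacer 19 mm in diameter lies between it and the driver-side cheek. It can only turn: still at first, with the driver running about 1.2 rad/s. 15 N of grip across it, at any angle, stops it.
- thread (a joint): turn of the nut on the bolt, rad: 0 to 1 at the start, 4.5 (end stop) when tight. It grows only while the driver runs and the bolt is held, at about 0.8 rad/s, so 4 to 6 s of holding. Then the driver stalls, still pushing with 0.15 N m on the held bolt.
- socket_end (a point): middle of the driver's dark steel socket, 34 mm diameter, 26 mm long, on the bolt axis outside the bracket. It turns when the driver runs and stops when the nut is tight.
- keeper (a joint): angle of the keeper bar on its upright pivot, rad: 0 = shut, square across the driver against the stop lip; larger = open, towards the driver's tail (jig -x); starts 0.55 to 1.05. The start lever resists from 0.18 rad, the spring ball of the detent from 0.11 to 0.05 (about 6 N at the knob); below 0.05 it snaps shut and stays. Elsewhere it stays where it is left.
- keeper_knob (a point): centre of the round upright black knob on the end of the steel keeper bar: 22 mm diameter, 37 mm tall (135 to 172 mm above the bench), this point 153 mm above the bench, 150 mm from the pivot. The bar under it is 16 mm wide, its top 127 mm above the bench.
- keeper_hinge (a point): point on the keeper bar's upright pivot axis, at the knob's height. Shut, the bar points to jig -y from here, the knob 150 mm away.
- spare_nut: bystander: loose steel nut, 24 mm across flats, 13 mm high, on the board. Origin under its centre.
- washer_tin: bystander: small open tin 60 x 80 x 24 mm with washers, on the board. Origin under its centre.
- spanner: bystander: steel spanner about 220 mm long lying on the bench. Origin under its middle.
- grit_jar: bystander: white jar, 72 mm diameter, 95 mm tall. Origin under its centre.
- wash_bottle: bystander: clear wash bottle, 66 mm diameter, 200 mm tall. Origin under its centre.
- glass_stack: bystander: stack of glass squares 100 x 100 x 16 mm. Origin under its centre.
- lap_pad: bystander: hand lapping pad 90 x 55 x 32 mm. Origin under its centre.
- screwdriver: bystander: wooden-handled screwdriver 200 mm long lying on the bench. Origin under its middle.

How it is judged (in metres and radians):
On the way, in this order (a step that is already met when the one before it is completed fails the run):
1. the keeper bar is shut in its detent (value of joint keeper below 0.04 rad), for 0.2 s.
2. the bolt head is held still between the fingers (((contact force between the fingers and bolt_head_c0 above 3 N and (contact force between the fingers and bolt_head_c2 above 3 N or contact force between the fingers and bolt_head_c3 above 3 N or contact force between the fingers and bolt_head_c4 above 3 N)) or (contact force between the fingers and bolt_head_c1 above 3 N and (contact force between the fingers and bolt_head_c3 above 3 N or contact force between the fingers and bolt_head_c4 above 3 N or contact force between the fingers and bolt_head_c5 above 3 N)) or (contact force between the fingers and bolt_head_c2 above 3 N and (contact force between the fingers and bolt_head_c4 above 3 N or contact force between the fingers and bolt_head_c5 above 3 N or contact force between the fingers and bolt_head_c0 above 3 N)) or (contact force between the fingers and bolt_head_c3 above 3 N and contact force between the fingers and bolt_head_c5 above 3 N)) and distance between the grasp point and bolt_head below 0.02 m and angular speed of bolt_head below 0.15 rad/s), for 0.4 s.
3. held so, the nut has run up tight (all of step 2 and value of joint thread above 4.4 rad), for 0.2 s.
At the end, for the whole second after the job is handed in: The keeper bar is shut in its detent (below 0.04 rad), the nut is run up tight (thread above 4.4 rad), and the bolt head is still gripped: fingers press opposite faces of it with over 3 N each, grasp point within 20 mm of its centre, head not turning (below 0.15 rad/s) (all of step 3 and value of joint keeper below 0.04 rad); the arm keeps its last pose, push and grip.
It fails at once if a loose thing on the bench or board is shifted by more than 25 mm (distance of any of spare_nut, washer_tin, spanner, grit_jar, wash_bottle, glass_stack, lap_pad, screwdriver from where it was at the start of the episode above 0.025 m).
It also fails if it takes over 51 s, if anything falls off the work surface, if the arm or the gripper's body presses on something with over 40 N, if the wrist force passes 120 N, or if a joint passes its speed limit or range.

## Robot

A 6-joint arm with a two-finger parallel gripper is mounted at the origin on the work surface. World frame = base frame: x ahead of the robot, y to its left, z up, the work surface at z = 0. Lengths are in mm, angles in rad, forces in N, time in s.
With the tool pointing down it reaches from about 300 to 775 mm from the base axis. Payload 14.6 kg.
Tool frame: the origin (TCP) lies on the centre line of the jaws, within the pads' length; the fingertips stand 19 mm ahead of it and the grasp point (between the pads) is the TCP (bot.tip_reach is the distance from the TCP to the fingertips, in mm); y points along the fingers, x is the direction in which the jaws open and shut, and the axes are right-handed (so a half turn about y gives the same grasp; the last joint's range is limited). The gripper opens to 85 mm and grips with 20 to 120 N. Pads are 22 mm wide; open, the fingers measure 114 mm over their backs; the gripper's body (76 mm by 85 mm) begins 54 mm behind the grasp point. The pads swing forward as they close: fully open they stand 13 mm farther back than shut.
Start: joints at [-1.209, 0.3, 1.521, -0, 1.321, -0.067], TCP at [228.671, -500.199, 250.281] pointing down, gripper open.
Joint ranges: [-3.03, 3.03], [-0.79, 2.21], [0.23, 2.52], [-1.04, 4.18], [0, 3.07], [-2.55, 2.55]. Speed limits (rad/s): [2.22, 2.22, 2.57, 3.14, 3.14, 3.14].

## Interface

Orientations are given as a unit quaternion [w, x, y, z].
In Python, from rig import bot gives the robot as it stands. Calls block until the motion is done:
- bot.move_to(position, orientation): joint-space move of the TCP to a pose.
- bot.servo_line(position, attitude=None, speed=150, until_force=None): straight line of the TCP; attitude=None keeps the orientation; speed is the mean speed in mm/s. With until_force (N) it stops when the force on the tool has changed by that much, and returns True; else False.
- bot.move_joints(angles): joint-space move.
- bot.move_gripper(opening, grip_force=None): finger opening in mm; grip_force is the grip in N (None keeps the last); returns when the fingers have stopped.
- bot.dwell(seconds).
- bot.ik(position, orientation): joint angles nearest the present ones, or None.
- bot.read_state(): the state.
- bot.read_camera(name): name is "scene" or "side" or "wrist"; returns a dict with "image" (384x512x3 uint8, blue, green, red), "depth" (384x512 float32, mm along the optical axis (not along the pixel's ray), 0 where there is no reading), "fovy" (degrees; the focal length in pixels is half the picture's height over the tangent of half this angle, whatever the lens; pixels are square), "cx", "cy" (the principal point, pixels), "k1" (the pictures are not rectified: a ray, as slopes to the right and down, at radius r is drawn at 1 + k1 r^2 times it, then the intrinsics apply), "eye" and "attitude" of the camera in the world; the wrist camera has in their place "mount" (4x4, takes a point from camera to tool coordinates, whose origin is the TCP and whose axes are the tool frame's). Camera axes: x right, y down, z forward; pixel columns grow to the right and rows downward; lengths in mm; the calibration is good to about 2 mm. A picture is of the moment at which its call begins: read the wrist's pose just before it.
A pose or a line that the arm cannot do raises bot.MotionError and nothing moves.
- bot.finish_job(): hands the job in, once; it reports no verdict.
The state is a dict: "clock": time; "joint_positions": joint angles; "qvel": joint speeds; "effort": joint torques, N m; "ee_pos": TCP position; "tool_rot": TCP orientation; "ft_force": force on the tool from outside, world axes, zero at the start; "moment": the same for the moment, N m; "grip_width": finger opening in mm.
Only numpy, scipy, OpenCV 4.12 (cv2) and the standard library are available. Lean on these libraries where they do the work, as an engineer would, in place of code of your own. Each camera call takes 0.05 s, during which the arm holds its last target.

## Working session

There is one attempt and no reset: what is moved stays moved. The work goes in short steps, each a Python script; the robot and the scene stay as the last script left them, time stands still between calls to the robot, and variables do not carry over. Pictures are saved under pics/ and viewed, and the job is handed in when it is done.

```bash
ls; mkdir -p pics; cat > h.py <<'E'
import numpy as np, cv2
from rig import bot
from scipy.spatial.transform import Rotation as R
def rot(q): return R.from_quat([q[1],q[2],q[3],q[0]]).as_matrix()
def quat(M):
    q=R.from_matrix(M).as_quat(); return [q[3],q[0],q[1],q[2]]
def cam(name):
    s=bot.read_state(); c=bot.read_camera(name)
    if name=='wrist':
        T=np.eye(4);T[:3,:3]=rot(s['tool_rot']);T[:3,3]=s['ee_pos']
        c['T']=T@np.array(c['mount'])
    else:
        T=np.eye(4);a=np.array(c['attitude'])
        T[:3,:3]=rot(a) if a.size==4 else a
        T[:3,3]=c['eye'];c['T']=T
    return c
def f(c): return 192/np.tan(np.radians(c['fovy'])/2)
def ray(c,u,v):
    x=(u-c['cx'])/f(c);y=(v-c['cy'])/f(c)
    a,b=x,y
    for _ in range(30):
        r2=a*a+b*b;a=x/(1+c['k1']*r2);b=y/(1+c['k1']*r2)
    return np.array([a,b,1.])
def pt(c,u,v,d=None):
    if d is None: d=c['depth'][int(round(v)),int(round(u))]
    return (c['T']@np.append(ray(c,u,v)*d,1))[:3]
def onz(c,u,v,z):
    dr=c['T'][:3,:3]@ray(c,u,v);e=c['T'][:3,3]
    return e+dr*(z-e[2])/dr[2]
def proj(c,p):
    q=np.linalg.inv(c['T'])@np.append(p,1);a,b=q[0]/q[2],q[1]/q[2];k=1+c['k1']*(a*a+b*b)
    return a*k*f(c)+c['cx'],b*k*f(c)+c['cy']
def save(c,n,crop=None,s=1):
    im=c['image']
    if crop: u0,v0,u1,v1=crop; im=im[v0:v1,u0:u1]
    cv2.imwrite('pics/'+n,cv2.resize(im,None,fx=s,fy=s,interpolation=cv2.INTER_CUBIC))
E
python3 - <<'E'
from h import *
import pickle
print(bot.read_state())
for n in ['scene','side','wrist']:
    c=cam(n);save(c,n+'0.png',s=1.5);pickle.dump(c,open(n+'0.pkl','wb'))
    print(n,{k:v for k,v in c.items() if k not in('image','depth')})
E
```

```text
pics
{'clock': 0.0, 'joint_positions': array([-1.20861521e+00,  3.00512072e-01,  1.52163697e+00, -4.83335282e-06,
        1.32067183e+00, -6.65832518e-02]), 'qvel': array([ 8.21188671e-04,  9.43563831e-04, -2.78269115e-05, -2.29593771e-03,
        2.64778923e-04,  8.85500045e-04]), 'effort': array([ 4.01860389e-04, -5.43504417e+01, -3.61787081e+01,  6.40669487e-05,
        4.04471008e-03,  1.72845921e-05]), 'ee_pos': array([ 228.5859307 , -500.00117361,  249.67517899]), 'tool_rot': array([ 0.59518318, -0.59466887,  0.38253159, -0.38183178]), 'ft_force': array([0.6916975 , 1.2259949 , 0.30043225]), 'moment': array([-0.01321374,  0.0183464 , -0.01024796]), 'grip_width': 85.29859207540447}
scene {'fovy': 56.13192561509777, 'cx': 256.69883600044, 'cy': 188.0203520522612, 'k1': -0.11030165900306017, 'eye': array([1281.46702099,  346.26748676,  768.43711071]), 'attitude': array([-0.23464998,  0.50585613,  0.75562557, -0.34362618]), 'T': array([[-3.78097919e-01,  6.03211911e-01, -7.02265872e-01,
         1.28146702e+03],
       [ 9.25739414e-01,  2.52061239e-01, -2.81907198e-01,
         3.
[... 894 characters left out ...]
5, 'mount': array([[ 9.99999877e-01,  4.61453106e-04, -1.79762985e-04,
         9.55785812e-01],
       [ 3.01420604e-04, -2.79123076e-01,  9.60255288e-01,
        -1.23925091e+02],
       [ 3.92936788e-04, -9.60255224e-01, -2.79123181e-01,
         7.11303735e+01],
       [ 0.00000000e+00,  0.00000000e+00,  0.00000000e+00,
         1.00000000e+00]]), 'T': array([[ 4.16152003e-01, -8.73014234e-01, -2.54290500e-01,
         2.93748626e+02],
       [-9.09294072e-01, -3.99959935e-01, -1.14962349e-01,
        -4.71440866e+02],
       [-1.34224508e-03,  2.79066655e-01, -9.60270795e-01,
         3.73692462e+02],
       [ 0.00000000e+00,  0.00000000e+00,  0.00000000e+00,
         1.00000000e+00]])}
```

View pics/scene0.png

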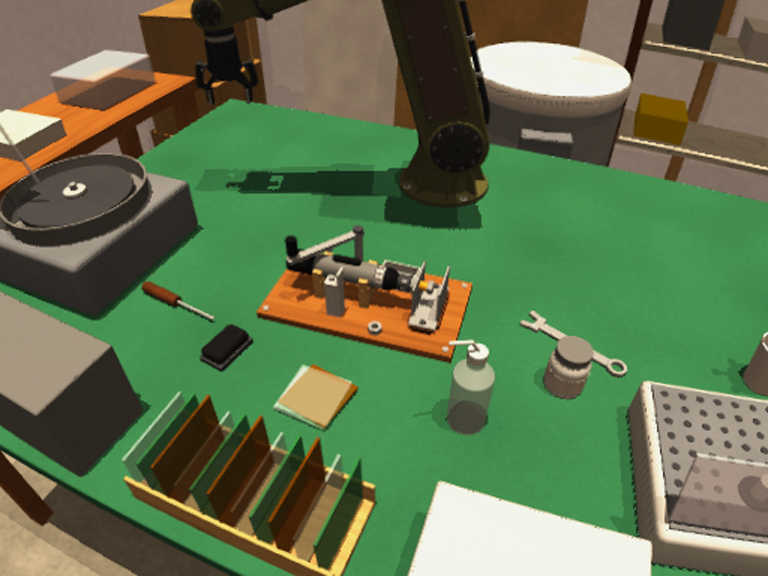

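View pics/side0.png

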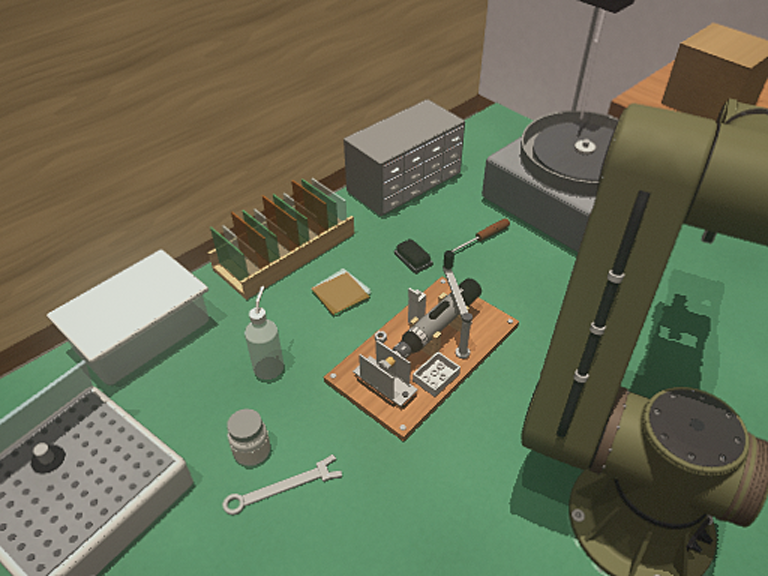

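View pics/wrist0.png

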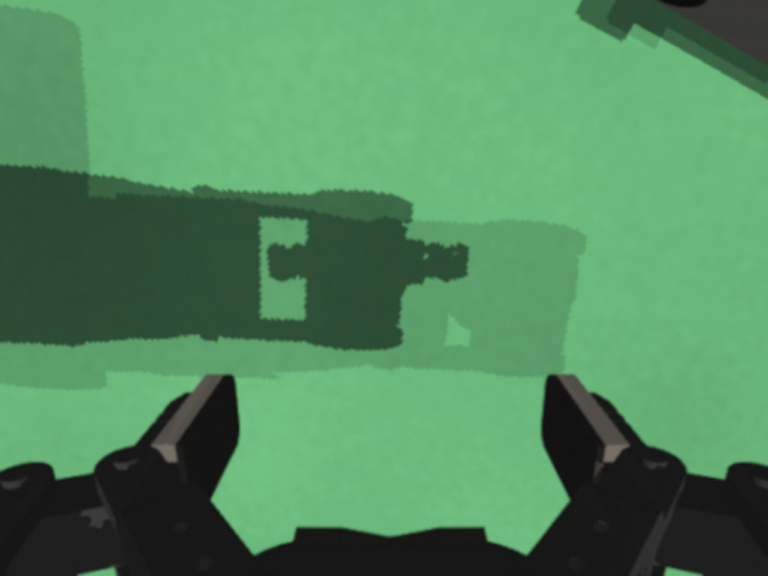

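The jig sits in front of the robot, with the bracket on its +y side and the knob open towards the tail. I'll zoom in to get positions.

```bash
python3 - <<'E'
import pickle
from h import *
c=pickle.load(open('scene0.pkl','rb'));save(c,'sc1.png',(165,140,325,245),5)
c=pickle.load(open('side0.pkl','rb'));save(c,'si1.png',(210,160,350,295),5)
E
```

```text
(no output)
```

View pics/sc1.png

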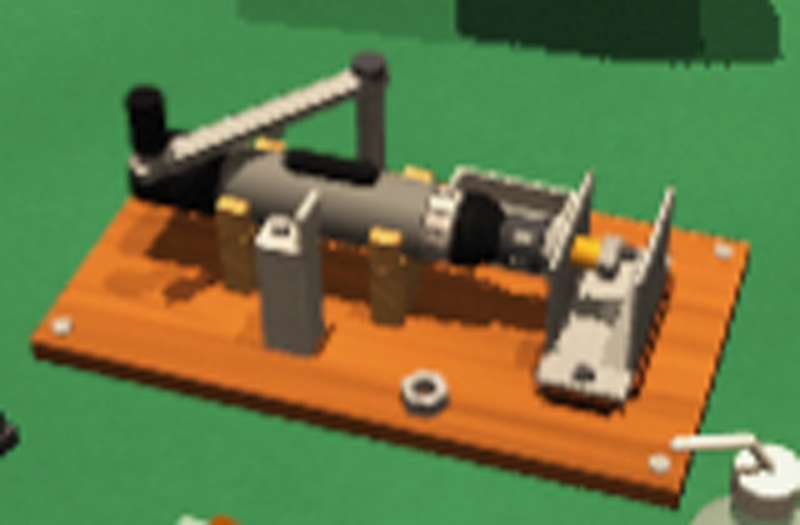

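View pics/si1.png

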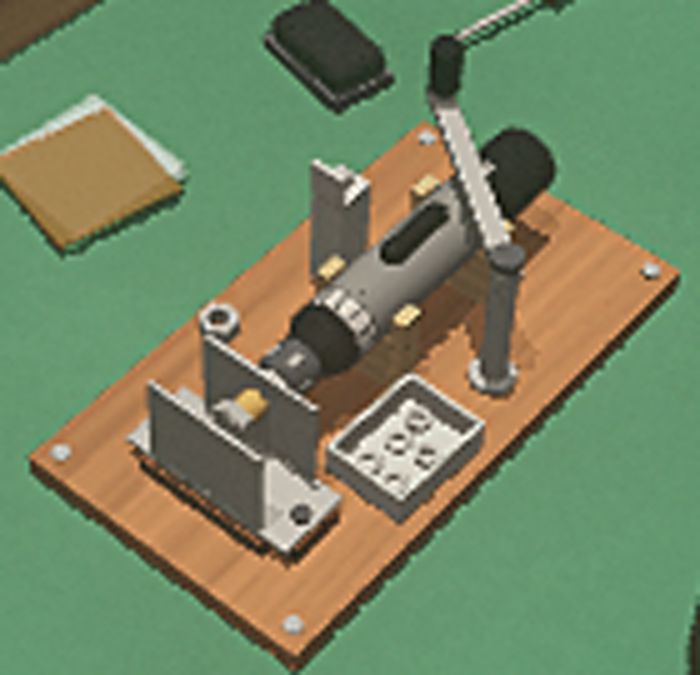

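```bash
python3 - <<'E'
import pickle
from h import *
sc=pickle.load(open('scene0.pkl','rb'));si=pickle.load(open('side0.pkl','rb'))
S=lambda u,v,z:onz(sc,165+u/5-.4,140+v/5-.4,z)
D=lambda u,v,z:onz(si,210+u/5-.4,160+v/5-.4,z)
W=[];J=[]
for n,j,p in [('-x-y',(-330,-110),S(32,343,18)),('+x-y',(70,-110),S(680,492,18)),('+x+y',(70,110),S(748,243,18)),
 ('+x-y',(70,-110),D(30,460,18)),('+x+y',(70,110),D(295,660,18)),('-x+y',(-330,110),D(678,278,18)),('-x-y',(-330,-110),D(428,122,18))]:
    print(n,p.round(1));W.append(p[:2]);J.append(j)
W=np.array(W);J=np.array(J,float)
mw,mj=W.mean(0),J.mean(0)
a=J-mj;b=W-mw
th=np.arctan2((a[:,0]*b[:,1]-a[:,1]*b[:,0]).sum(),(a*b).sum())
Rm=np.array([[np.cos(th),-np.sin(th)],[np.sin(th),np.cos(th)]])
t=mw-Rm@mj
print('th',np.degrees(th),'origin',t,'resid',(J@Rm.T+t-W).round(1).tolist())
inv=lambda p:(Rm.T@(p[:2]-t)).round(1)
for n,p in [('knob s',S(145,93,172)),('knob d',D(447,42,172)),('piv s',S(368,62,135)),('piv d',D(508,257,135)),('lip s',S(300,222,127)),
 ('nut s',S(425,388,31)),('nut d',D(220,320,31))]:
    print(n,p.round(1),'jig',inv(p))
# corners of cheeks scene / side tops at z=104
for n,p in [('drv cheek side L',D(205,338,104)),('drv cheek side R',D(318,408,104)),('out L',D(150,384,104)),('out R',D(266,462,104)),
  ('drv cheek S',S(590,175,104)),('out S',S(672,190,104))]:
    print(n,p.round(1),'jig',inv(p))
E
```

```text
-x-y [ 660.5 -179.9   18. ]
+x-y [623.9 214.2  18. ]
+x+y [405.2 192.8  18. ]
+x-y [615.9 211.   18. ]
+x+y [399.8 192.6  18. ]
-x+y [ 432.6 -199.4   18. ]
-x-y [ 649.7 -188.    18. ]
th 94.82777678448764 origin [516.86367046 134.49721544] resid [[-6.2, -5.1], [-3.3, -0.6], [-3.8, 2.2], [4.7, 2.5], [1.6, 2.4], [2.5, -4.2], [4.6, 2.9]]
knob s [ 590.5 -123.   172. ] jig [-262.7  -51.7]
knob d [ 590.2 -128.5  172. ] jig [-268.2  -50.9]
piv s [467.3 -42.4 135. ] jig [-172.1   64.2]
piv d [460.1 -45.1 135. ] jig [-174.2   71.7]
lip s [610.8 -18.5 127. ] jig [-160.4  -80.8]
nut s [615.5  57.8  31. ] jig [-84.7 -91.9]
nut d [609.2  54.6  31. ] jig [-87.4 -85.2]
drv cheek side L [559.3 113.2 104. ] jig [-24.8 -40.5]
drv cheek side R [474.4 101.8 104. ] jig [-29.  45.]
out L [555.9 160.9 104. ] jig [ 23.1 -41.1]
out R [467.3 151.2 104. ] jig [20.8 48. ]
drv cheek S [482.  107.4 104. ] jig [-24.1  37. ]
out S [476.7 156.4 104. ] jig [25.2 38.2]
```

Two views agree to about 5 mm: jig origin is near (517,134), yaw 95°, keeper angle about 0.66, and the knob-pivot distance comes out at 150. Next I'll refine with the wrist camera from above.

```bash
cat >> h.py <<'E'
TH=np.radians(94.83);O=np.array([516.9,134.5])
def jig(p,th=None,o=None):
    th=TH if th is None else th;o=O if o is None else o
    c,s=np.cos(th),np.sin(th);return [o[0]+c*p[0]-s*p[1],o[1]+s*p[0]+c*p[1],p[2]]
def injig(w):
    c,s=np.cos(TH),np.sin(TH);d=np.array(w[:2])-O
    return np.array([c*d[0]+s*d[1],-s*d[0]+c*d[1],w[2]])
def qori(sign=-1,th=None):
    # tool x = sign*jig y, tool y down
    th=TH if th is None else th
    x=sign*np.array([-np.sin(th),np.cos(th),0]);y=np.array([0,0,-1.])
    return quat(np.column_stack([x,y,np.cross(x,y)]))
E
python3 - <<'E'
from h import *
import pickle
for s in (-1,1):
    for p in [(-80,0,330),(0,0,78),(-280,-60,160),(-190,-80,160),(-280,-60,230)]:
        print(s,p,bot.ik(jig(p),qori(s)))
E
```

```text
-1 (-80, 0, 330) [ 3.46706528e-02  1.97603764e-01  1.46407468e+00 -4.44089210e-16
  1.47991421e+00 -4.96287501e-02]
-1 (0, 0, 78) [ 1.85981465e-01  4.74201129e-01  1.72098592e+00 -4.44089210e-16
  9.46405607e-01  1.01682062e-01]
-1 (-280, -60, 160) [-2.87698302e-01  5.27910171e-01  1.41760069e+00 -4.44089210e-16
  1.19608179e+00 -3.71997704e-01]
-1 (-190, -80, 160) [-1.37933995e-01  5.24211995e-01  1.42326189e+00 -4.44089210e-16
  1.19411877e+00 -2.22233398e-01]
-1 (-280, -60, 230) [-2.87698302e-01  4.63787882e-01  1.34392678e+00 -4.44089210e-16
  1.33387799e+00 -3.71997704e-01]
1 (-80, 0, 330) None
1 (0, 0, 78) None
1 (-280, -60, 160) None
1 (-190, -80, 160) None
1 (-280, -60, 230) None
```

```bash
python3 - <<'E'
from h import *
import pickle
bot.move_to(jig((-80,0,330)),qori())
bot.move_gripper(0)
bot.dwell(0.2)
c=cam('wrist');pickle.dump(c,open('w1.pkl','wb'));save(c,'w1.png',s=1.56)
s=bot.read_state();print(s['clock'],s['ee_pos'],s['grip_width'])
E
```

```text
3.425 [523.63102717  54.78767561 329.99393631] 0.10087879012521095
```

View pics/w1.png

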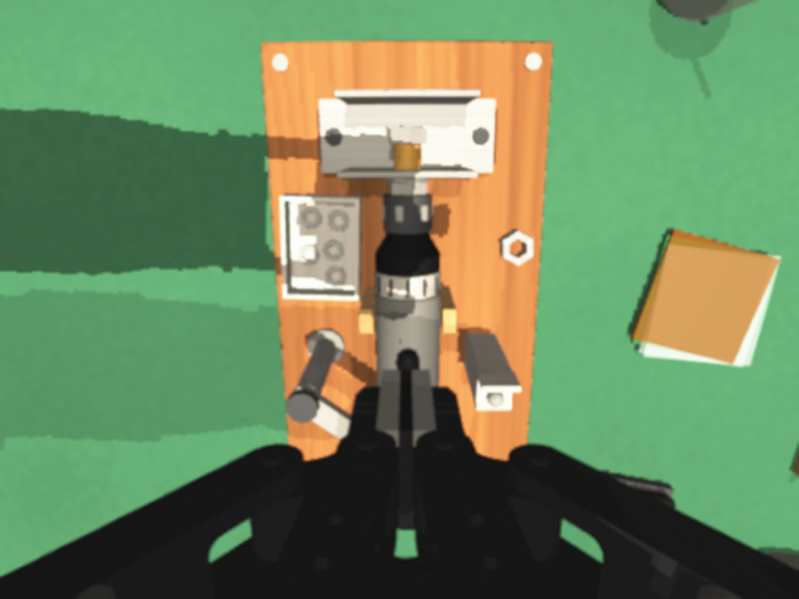

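```bash
python3 - <<'E'
import pickle
from h import *
c=pickle.load(open('w1.pkl','rb'));save(c,'w1a.png',(160,15,365,165),3.9);save(c,'w1b.png',(160,120,365,270),3.9)
E
```

```text
(no output)
```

View pics/w1a.png

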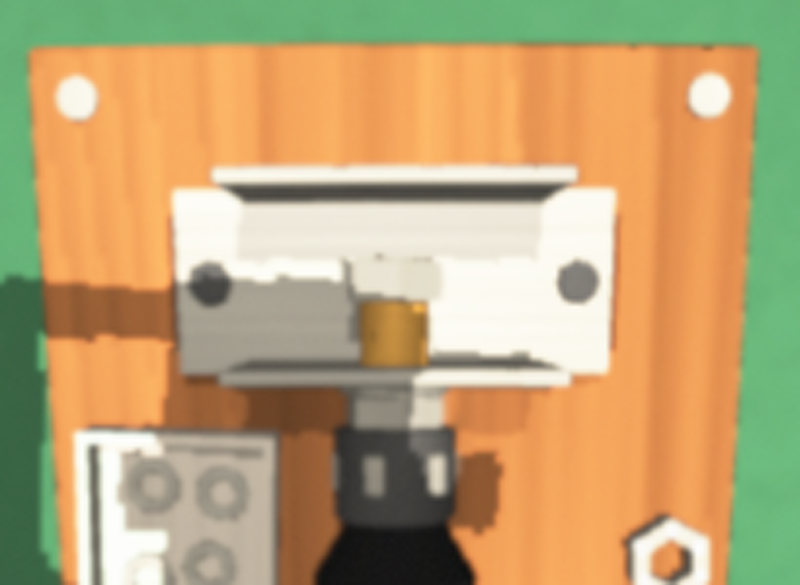

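View pics/w1b.png

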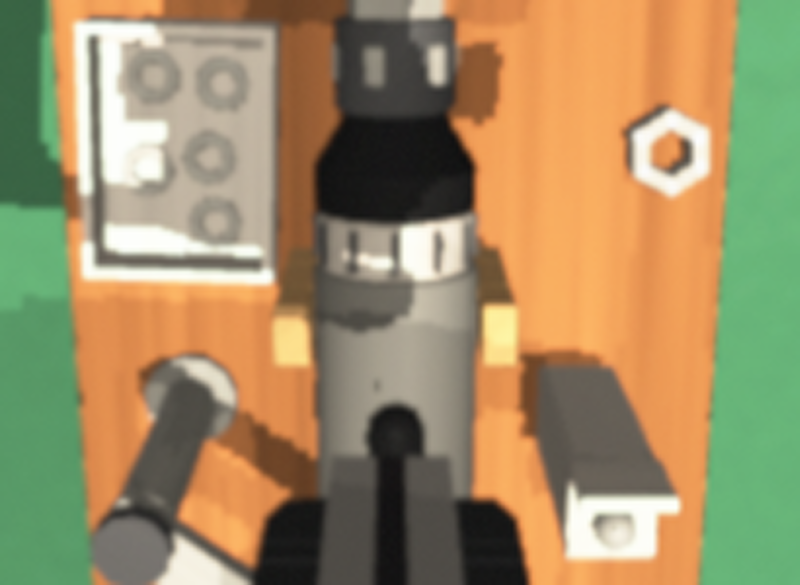

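```bash
cat > m.py <<'E'
import pickle
from h import *
c=pickle.load(open('w1.pkl','rb'))
A=lambda u,v,z:onz(c,160+(u+.5)/3.9-.5,15+(v+.5)/3.9-.5,z)
B=lambda u,v,z:onz(c,160+(u+.5)/3.9-.5,120+(v+.5)/3.9-.5,z)
D=lambda u,v,oy:c['depth'][int(oy+v/3.9),int(160+u/3.9)]
for n,p in [('corner +x+y (70,110)',A(30,48,18)),('corner +x-y (70,-110)',A(757,48,18)),
('left edge y110',B(90,560,18)),('left edge y110',A(42,200,18)),('right edge -110',B(705,540,18)),
('out inner L (22.5,45)',A(215,182,104)),('out inner R (22.5,-45)',A(577,182,104)),('drv inner L(-22.5,45)',A(220,371,104)),('drv inner R(-22.5,-45)',A(570,371,104)),
('head +x L z92',A(350,258,90)),('head R',A(440,258,90)),('head -x',A(395,300,90)),('spacer front',A(362,330,78)),('spacer r',A(428,330,78)),
('hole l',A(211,284,34)),('hole r',A(578,281,34)),
('pivot top',B(133,545,130)),('pivot base',B(191,395,20)),('lip post tip R',B(678,505,135)),('ball',B(615,530,119)),
('nut',B(670,150,31))]:
    print(n,p.round(1),'jig',injig(p).round(1))
T=c['T'];
for n,u,v,o in [('lip',672,503,120),('postplat',590,545,120),('pivtop',125,545,120),('head',395,275,15),('floor',480,300,15),('outcheek',395,172,15),('pivbase',215,380,120),('bar',205,570,120)]:
    p=pt(c,160+u/3.9,o+v/3.9);print(n,'depth pt',p.round(1),injig(p).round(1))
E
python3 m.py
```

```text
corner +x+y (70,110) [404.1 190.9  18. ] jig [ 65.7 107.7  18. ]
corner +x-y (70,-110) [621.4 209.3  18. ] jig [  65.8 -110.4   18. ]
left edge y110 [ 429.8 -113.    18. ] jig [-239.3  107.6   18. ]
left edge y110 [408.8 147.5  18. ] jig [ 22.1 106.6  18. ]
right edge -110 [649.2 -86.4  18. ] jig [-231.2 -113.3   18. ]
out inner L (22.5,45) [472.8 150.5 104. ] jig [ 19.7  42.6 104. ]
out inner R (22.5,-45) [561.3 158.  104. ] jig [ 19.7 -46.3 104. ]
drv inner L(-22.5,45) [476.5 105.2 104. ] jig [-25.8  42.8 104. ]
drv inner R(-22.5,-45) [565.  112.7 104. ] jig [-25.8 -46.1 104. ]
head +x L z92 [506.8 135.8  90. ] jig [ 2.1 10.  90. ]
head R [530.  137.7  90. ] jig [  2.1 -13.3  90. ]
head -x [519.3 126.3  90. ] jig [-8.4 -1.7 90. ]
spacer front [511.1 117.8  78. ] jig [-16.2   7.2  78. ]
spacer r [528.9 119.3  78. ] jig [-16.2 -10.6  78. ]
hole l [464.1 126.6  34. ] jig [-3.4 53.3 34. ]
hole r [573.6 136.8  34. ] jig [ -2.5 -56.7  34. ]
pivot top [463.9 -46.4 130. ] jig [-175.8   68.   130. ]
pivot base [463.8 -45.6  20. ] jig [-175.    68.1   20. ]
lip post tip R [605.5 -20.3 135. ] jig [-161.8  -75.3  135. ]
ball [593.7 -36.5 119. ] jig [-176.8  -62.1  119. ]
nut [613.5  54.7  31. ] jig [-87.6 -89.6  31. ]
lip depth pt [606.2 -23.6 127.8] [-165.   -75.7  127.8]
postplat depth pt [591.5 -50.6 101.7] [-190.7  -58.7  101.7]
pivtop depth pt [462.9 -44.9 134. ] [-174.2   68.9  134. ]
head depth pt [519.1 132.2  91.7] [-2.5 -2.  91.7]
floor depth pt [545.3 128.3  34.2] [ -8.6 -27.8  34.2]
outcheek depth pt [517.  156.2 103.2] [ 21.6  -1.9 103.2]
pivbase depth pt [472.8 -38.2  24.4] [-168.4   58.5   24.4]
bar depth pt [483.5 -54.2 126.9] [-185.3   49.2  126.9]
```

The wrist view gives a consistent offset of (-3.1,-1.8) in the jig frame. Lip height (128), head top (92), floor (34) and cheek spacing (45.5) all check out. I'll update the origin and go behind the knob, taking a check picture above it first.

```bash
cat >> h.py <<'E'
O=np.array(jig((-3.1,-1.8,0)))[:2]
PIV=np.array([-172.,70.])
def knob(a): return PIV+150*np.array([-np.sin(a),-np.cos(a)])
def push(a,gap,z):
    k=knob(a)-gap*np.array([np.cos(a),-np.sin(a)])
    return jig((k[0],k[1],z)),qori(-1,TH-a)
E
python3 - <<'E'
from h import *
import pickle
print(O,bot.tip_reach,jig((*knob(.66),153)))
p,q=push(.66,48,215)
print(bot.ik(*push(.66,48,160)),bot.ik(*push(0,18,160)))
bot.move_to(p,q)
bot.dwell(.2)
c=cam('wrist');pickle.dump(c,open('w2.pkl','wb'));save(c,'w2.png',s=1.56)
s=bot.read_state();print(s['clock'],s['ee_pos'],s['grip_width'],s['ft_force'])
print(np.array(proj(c,jig((*knob(.66),172))))*1.56)
E
```

```text
[518.95462678 131.56256765] 19.0 [np.float64(589.5071964727651), np.float64(-127.38400523532098), 153]
[-3.51539069e-01  4.68306175e-01  1.50752419e+00 -4.44089210e-16
  1.16576229e+00  2.24161528e-01] [-1.42200229e-01  5.29038940e-01  1.41587066e+00 -4.44089210e-16
  1.19668306e+00 -2.26499632e-01]
4.6667 [ 563.66537089 -166.73725734  215.66735389] -0.2527828150070796 [ 0.3868911  -0.11802386 -0.24020212]
[403.39240814 223.83313867]
```

View pics/w2.png

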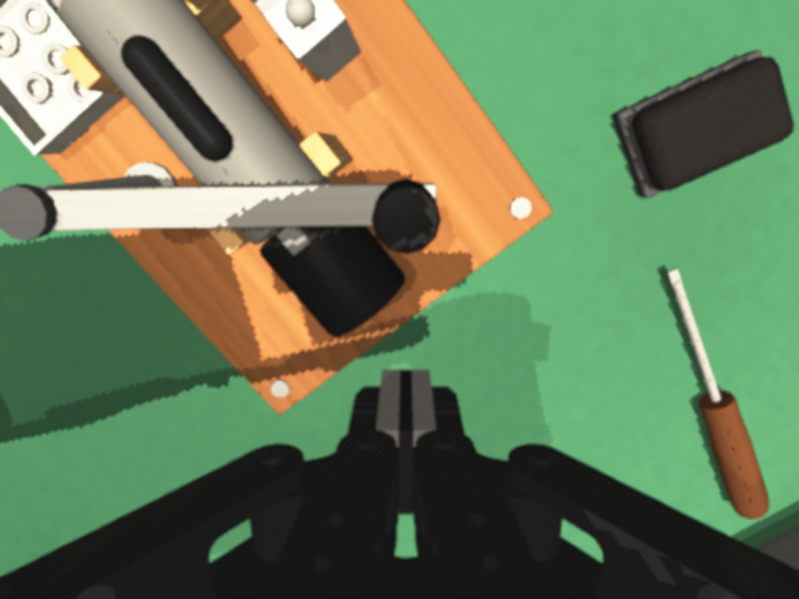

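The knob appears at (406,216) against a predicted (403,224), about 2 mm off. The bar is level in the image, so the angle is right. Now I'll push it shut along the arc.

```bash
python3 - <<'E'
from h import *
import pickle
def st(t):
    s=bot.read_state();print(t,round(s['clock'],2),s['ee_pos'].round(1),injig(s['ee_pos']).round(1),s['ft_force'].round(1))
bot.servo_line(push(.66,46,160)[0],speed=120);st('down')
for a in (.66,.5,.35,.2):
    p,q=push(a,23,160)
    r=bot.servo_line(p,q,speed=90,until_force=35);st(('seg',a,r))
    if r: break
else:
    p,q=push(0.0,22,160)
    r=bot.servo_line(p,q,speed=60,until_force=30);st(('shut',r))
    if not r:
        p,q=push(0.0,14,160)
        r=bot.servo_line(p,q,speed=30,until_force=20);st(('press',r))
c=cam('wrist');save(c,'w3.png',s=1.56)
c=cam('side');save(c,'si3.png',(210,130,370,280),4)
st('end')
E
```

```text
down 5.28 [ 564.7 -166.   160.6] [-300.4  -20.6  160.6] [ 0.7 -0.1 -0.1]
('seg', 0.66, False) 5.68 [ 577.3 -146.   160.1] [-281.5  -34.8  160.1] [ 0.2 -0.1 -0. ]
('seg', 0.5, False) 6.1 [ 591.4 -127.5  159.9] [-264.3  -50.4  159.9] [-0.1 -0.1  0.2]
('seg', 0.35, False) 6.5 [ 602.1 -107.7  160. ] [-245.5  -62.7  160. ] [0.3 0.9 0.8]
('seg', 0.2, False) 6.9 [609.8 -86.4 160. ] [-224.8  -72.2  160. ] [ 0.1 -0.2  0.1]
('shut', False) 7.58 [615.  -55.3 160. ] [-194.2  -79.9  160. ] [ 0.7  0.5 -0.1]
('press', True) 7.8 [614.9 -54.2 160. ] [-193.2  -79.9  160. ] [ 1.7 -6.7  2.8]
end 7.9 [614.9 -54.2 160. ] [-193.2  -79.9  160. ] [ 0.6 -5.6  1.9]
```

View pics/w3.png

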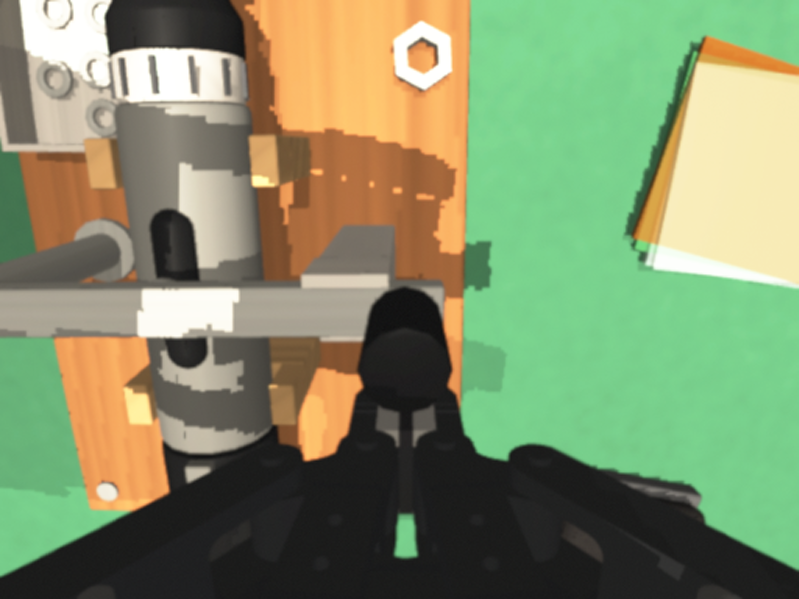

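View pics/si3.png

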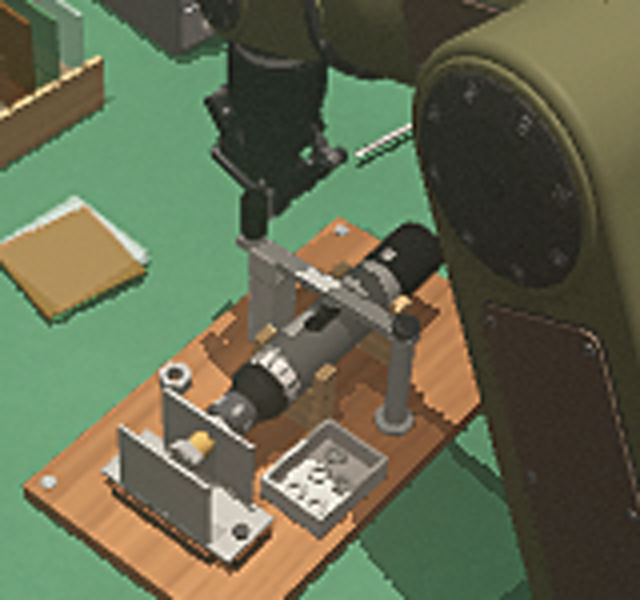

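The bar appears against the lip, with a force spike at the stop. I'll press a touch more, back off, and check whether the driver runs by seeing if the socket and bolt turn.

```bash
python3 - <<'E'
from h import *
import pickle
def st(t):
    s=bot.read_state();print(t,round(s['clock'],2),injig(s['ee_pos']).round(1),s['ft_force'].round(1))
p,q=push(0.0,16,160)
r=bot.servo_line(p,q,speed=20,until_force=14);st(('press',r))
bot.dwell(.2);st('hold')
p,q=push(0.0,34,160);bot.servo_line(p,q,speed=120)
p,q=push(0.0,34,215);bot.servo_line(p,q,speed=200)
bot.move_to(jig((-15,0,215)),qori())
bot.move_gripper(65,grip_force=40)
bot.dwell(.1)
c=cam('wrist');pickle.dump(c,open('w4.pkl','wb'));save(c,'w4.png',s=1.56)
a=c['image'].astype(int)
bot.dwell(.3)
d=cam('wrist');save(d,'w5.png',s=1.56)
df=np.abs(d['image'].astype(int)-a).max(2);ys,xs=np.where(df>40);print(len(xs), (xs.min()*1.56,xs.max()*1.56,ys.min()*1.56,ys.max()*1.56) if len(xs) else '')
sc=cam('scene');save(sc,'sc4.png',(165,110,325,245),4)
st('end')
E
```

```text
('press', True) 8.11 [-193.2  -79.9  160. ] [ 1.5 -6.1  2.4]
hold 8.31 [-193.2  -79.9  160. ] [ 0.5 -4.9  2.2]
222 (np.float64(375.96000000000004), np.float64(430.56), np.float64(335.40000000000003), np.float64(377.52000000000004))
end 11.03 [-15.   0. 215.] [-0.8  0.2 -0.1]
```

View pics/w4.png

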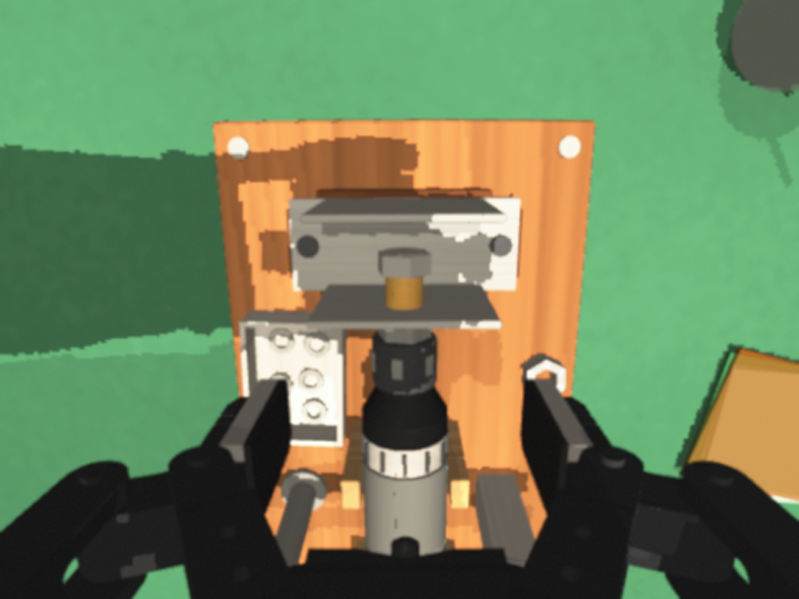

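View pics/w5.png

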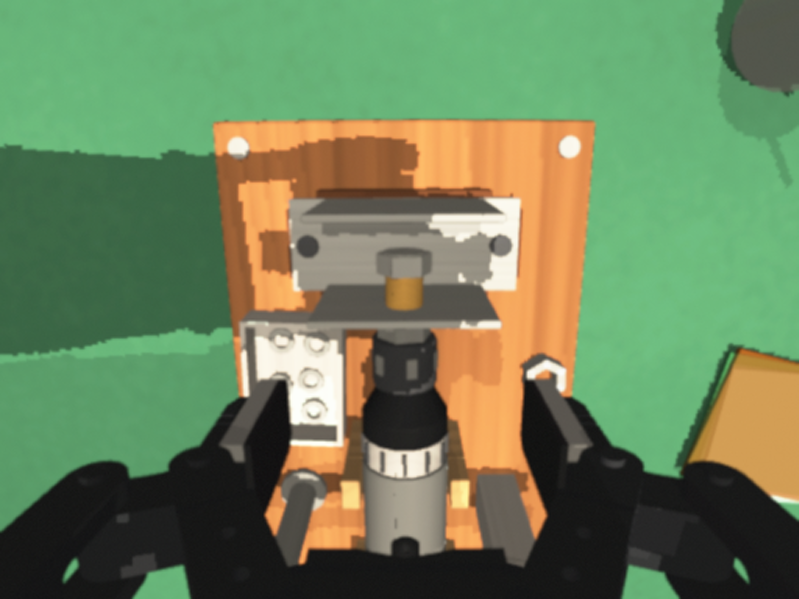

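View pics/sc4.png

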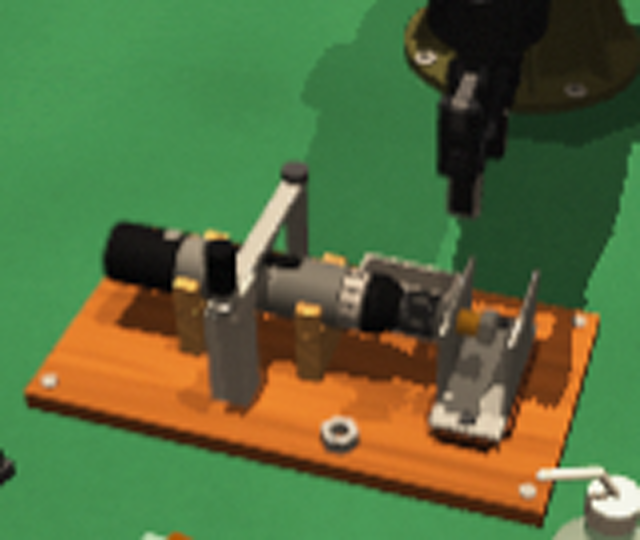

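The bolt head and socket change between frames, so the driver is running, and the bar sits shut. I'll check the gap and head alignment by reprojection, then descend.

```bash
python3 - <<'E'
from h import *
import pickle
c=pickle.load(open('w4.pkl','rb'));im=cv2.resize(c['image'],None,fx=1,fy=1)
pts=[(-22.5,-45,104),(-26.5,-45,104),(22.5,45,104),(22.5,-45,104),(26.5,-45,104),(5,14,78),(5,-14,78),(-5,14,78),(-5,-14,78)]
s=4;im=cv2.resize(im[110:225,170:350],None,fx=s,fy=s,interpolation=cv2.INTER_CUBIC)
for p in pts:
    u,v=proj(c,jig(p));cv2.drawMarker(im,(int((u-170)*s+2),int((v-110)*s+2)),(0,0,255),cv2.MARKER_CROSS,9,1)
cv2.imwrite('pics/w4r.png',im)
E
```

```text
(no output)
```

View pics/w4r.png

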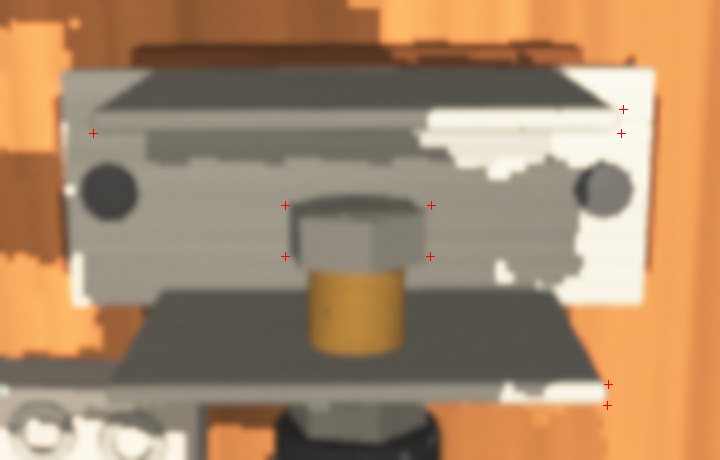

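The reprojection is good to about 1 mm. I'll descend and grip.

```bash
python3 - <<'E'
from h import *
def st(t):
    s=bot.read_state();print(t,round(s['clock'],2),injig(s['ee_pos']).round(1),s['ft_force'].round(1),s['moment'].round(2),round(s['grip_width'],1))
bot.servo_line(jig((0,0,215)),qori(),speed=100)
r=bot.servo_line(jig((0,0,120)),speed=120,until_force=15);st(r)
if not r:
    r=bot.servo_line(jig((0,0,78)),speed=80,until_force=12);st(r)
if not r:
    bot.move_gripper(15,grip_force=60);st('grip')
    for i in range(3): bot.dwell(.3);st('h')
c=cam('side');save(c,'si6.png',(210,150,350,280),4)
E
```

```text
False 12.27 [  0.   -0.4 120.7] [ 0.7 -0.3 -0.2] [-0.05 -0.02 -0.07] 65.3
False 12.94 [ 0.  -0.2 78.2] [0.9 1.  1.1] [ 0.01 -0.05 -0.02] 65.0
grip 13.41 [ 0.   0.6 78.3] [-7.7 -0.1  7.3] [-0.19  1.24  0.05] 23.7
h 13.71 [ 0.   0.6 78.3] [-7.8 -0.6  7.7] [-0.13  1.25  0.  ] 23.3
h 14.01 [ 0.   0.6 78.3] [-7.7 -0.4  6.8] [-0.12  1.26  0.04] 23.7
h 14.31 [ 0.   0.6 78.4] [-7.6 -1.   6.5] [-0.16  1.25 -0.  ] 23.4
```

View pics/si6.png

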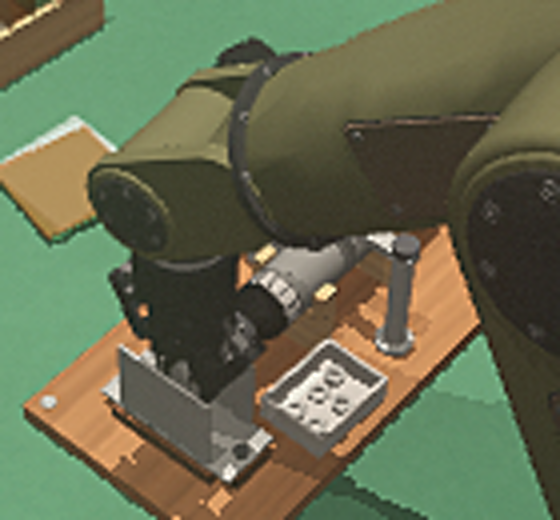

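Grip width is 23.5 mm, so the fingers are seated on the flats. I'll hold and watch the socket.

```bash
python3 - <<'E'
from h import *
def st(t):
    s=bot.read_state();print(t,round(s['clock'],2),injig(s['ee_pos']).round(1),s['ft_force'].round(1),s['moment'].round(2),round(s['grip_width'],1))
prev={}
for i in range(14):
    o=[]
    for n in ('wrist','scene'):
        c=cam(n)
        a=c['image'].astype(int)
        if n in prev:
            df=np.abs(a-prev[n]).max(2)>35;ys,xs=np.where(df);o.append((n,len(xs),int(np.median(xs)) if len(xs) else 0,int(np.median(ys)) if len(xs) else 0))
        prev[n]=a
        if i in(0,13):save(c,f'{n}_h{i}.png',s=1.5)
    st(o);bot.dwell(.4)
E
```

```text
[] 14.46 [ 0.   0.6 78.3] [-7.6 -2.2  6.7] [-0.19  1.26 -0.01] 23.1
[('wrist', 0, 0, 0), ('scene', 12, 268, 189)] 14.96 [ 0.   0.6 78.3] [-7.4 -0.5  7.1] [-0.17  1.32  0.01] 23.7
[('wrist', 0, 0, 0), ('scene', 11, 268, 189)] 15.46 [ 0.   0.6 78.3] [-8.4 -1.3  6.4] [-0.16  1.28 -0.  ] 23.0
[('wrist', 0, 0, 0), ('scene', 9, 268, 186)] 15.96 [ 0.   0.6 78.3] [-8.2 -0.5  6.2] [-0.14  1.31  0.01] 23.5
[('wrist', 0, 0, 0), ('scene', 10, 268, 188)] 16.46 [-0.   0.6 78.4] [-7.  -1.8  7.3] [-0.15  1.25 -0.03] 23.5
[('wrist', 0, 0, 0), ('scene', 12, 269, 187)] 16.96 [ 0.   0.6 78.3] [-8.1 -1.3  6.1] [-0.15  1.3  -0.02] 23.5
[('wrist', 0, 0, 0), ('scene', 11, 268, 188)] 17.46 [ 0.   0.6 78.3] [-9.  -0.8  7.9] [-0.17  1.27 -0.01] 23.7
[('wrist', 0, 0, 0), ('scene', 15, 268, 188)] 17.96 [ 0.   0.6 78.3] [-8.1 -1.   7.7] [-0.14  1.28  0.  ] 23.2
[('wrist', 0, 0, 0), ('scene', 11, 269, 186)] 18.46 [ 0.   0.6 78.3] [-8.2 -0.5  7.1] [-0.13  1.28 -0.02] 23.3
[('wrist', 9, 150, 258), ('scene', 10, 268, 189)] 18.96 [ 0.   0.6 78.3] [-8.4 -1.2  6.8] [-0.2   1.35 -0.05] 23.6
[('wrist', 0, 0, 0), ('scene', 0, 0, 0)] 19.46 [ 0.   0.6 78.3] [-7.6 -0.5  7.3] [-0.17  1.35 -0.05] 23.2
[('wrist', 0, 0, 0), ('scene', 0, 0, 0)] 19.96 [ 0.   0.6 78.3] [-6.8 -1.   7.7] [-0.16  1.31 -0.02] 23.4
[('wrist', 0, 0, 0), ('scene', 0, 0, 0)] 20.46 [ 0.   0.6 78.3] [-7.6 -0.9  7.9] [-0.16  1.31 -0.04] 23.5
[('wrist', 0, 0, 0), ('scene', 0, 0, 0)] 20.96 [ 0.   0.7 78.3] [-8.1 -0.7  7.2] [-0.15  1.34  0.01] 23.7
```

View pics/wrist_h13.png

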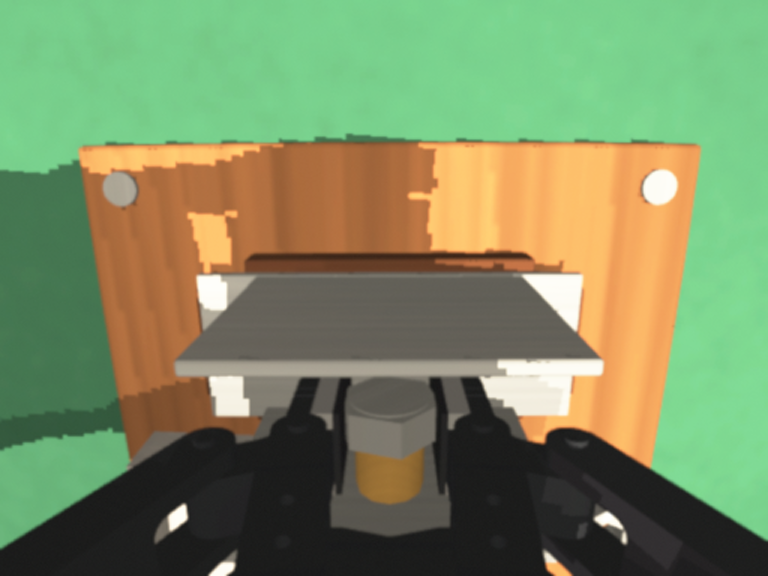

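View pics/scene_h13.png

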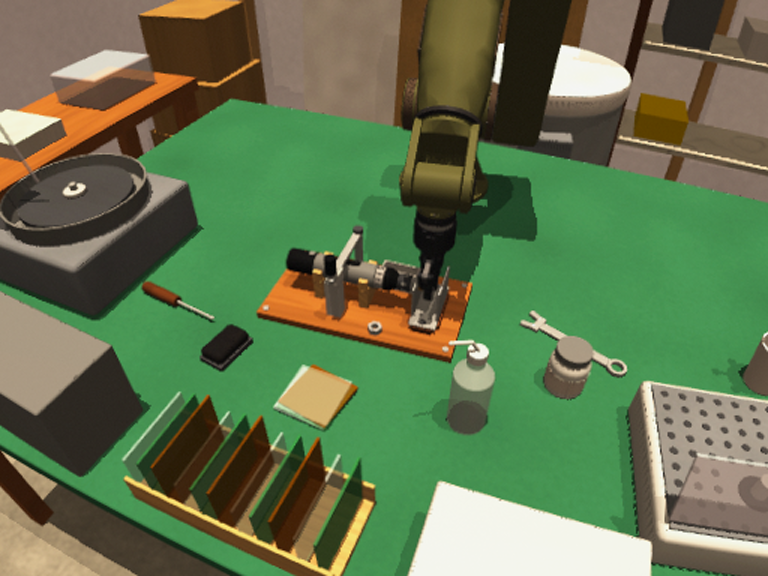

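Pixel changes at the socket (268,188 in the scene camera) stopped at about 19 s, after some 5.5 s of holding. The wrist view shows the head flat between the pads at about (390,420). Handing in while gripping.

```bash
python3 -c "
from h import *
bot.finish_job()"
```

```text
the job is handed in; nothing more can be done
```

I shut the keeper bar and held the bolt head until the nut was tight. The job was handed in at about 21 s of the 51 s allowed, with the head still gripped.

- **Keeper bar:** I pushed the knob shut along its arc with the closed fingers until the bar met the stop. The fingers ended where a fully shut bar would put the knob, and the pictures show the bar against its lip. I could not read the joint angle, but the bolt head and socket were turning afterwards, so the start lever was pressed.
- **Bolt head:** I gripped it on its flats at 60 N. The opening read 23 to 24 mm, against 24 mm across flats, and my measured grasp point was within 1 mm of the head's centre. In the pictures the head did not turn while held.
- **Nut:** The socket kept turning for about 5.5 s of holding and stopped at about 19 s, within the 4 to 6 s expected. It showed no change in the next 2 s, so I take the nut as tight.
- **Loose things:** None looked shifted in the last scene picture. I judged that by eye.
- **Other readings:** A steady side force of about 8 N stayed on the wrist while holding, far below the 120 N limit. Early fixed-camera positions disagreed by up to about 6 mm. I corrected them with the wrist camera, which then matched to 1 to 2 mm.

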